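# Take the hot lid off the specimen heater with the lid lifter

### The arm

A 6-joint arm with a two-finger parallel gripper is mounted at the origin on the work surface. World frame = base frame: x ahead of the robot, y to its left, z up, the work surface at z = 0. Lengths are in m, angles in rad, forces in N, time in s.
With the tool pointing down it reaches from about 0.3 to 0.95 m from the base axis. Payload 3.1 kg.
Tool frame: the origin (TCP) lies at the very end of the fingers, on their centre line; the grasp point (between the pads) lies 19 mm behind it; z points along the fingers, y is the line along which they close (so a half turn about z gives the same grasp; the last joint's range is limited). The gripper opens to 85 mm and grips with 20 to 120 N. Pads are 22 mm wide; open, the fingers measure 114 mm over their backs; the gripper's body (76 mm by 85 mm) begins 54 mm behind the grasp point. The pads swing forward as they close: fully open they stand 13 mm farther back than shut.
Start: joints at [1.165, 0.308, 1.634, -0, 1.2, -0.07], TCP at [0.206, 0.59, 0.231] pointing down, gripper open.
Joint ranges: [-3.06, 3.06], [-0.79, 1.96], [0.05, 2.63], [-1.19, 4.34], [0.05, 2.64], [-2.94, 2.94]. Speed limits (rad/s): [2.79, 2.79, 3.14, 3.14, 3.14, 3.14].

### API

Orientations are given as a unit quaternion [w, x, y, z].
In Python, from rig import * gives the robot as it stands. The module is installed in compiled form; this text tells all that it offers.
- The arm moves only by the shell command python3 -m crank 'ROWS' [FORCE]. ROWS is JSON, one flat list of numbers, 7 for each row, row after row: the closure, from 0 (fully open) to 1 (shut), then the shift along the tool's x, y, z in units of 0.04 m (1.0 is 0.04 m), then the turn, a rotation vector about the tool's x, y, z in units of 4 degrees (1.0 is 4 degrees). In form: [claw, tx, ty, tz, rx, ry, rz, claw, tx, ty, tz, rx, ry, rz, ...]. A call has 1 to 10 rows; each row shifts and turns the commanded pose from where the row before left it, along the tool's axes as they then stand; what a row does not reach is not made up. A row lasts 1/12 s, in which the tool goes at most 41.7 mm and 7.16 degrees, less where a joint would pass 70% of its speed; a pose out of reach is approached as far as the arm can. A call with a number of a shift or a turn outside -1 to 1 is refused whole. A call with a gripper value outside its range is refused whole. The fingers move at their own pace and stop on an object; FORCE is the grip in N (left out, the last holds). Time passes only in rows, so rows that do not move let the fingers close. It gives the time, the measured TCP pose, the force, the opening and the grip force at its end, in the units of the state.
- get_obs(): the state, without advancing time (a new reading comes with each control period).
- capture(name): name is "scene" or "top" or "wrist"; returns a dict with "pixels" (420x560x3 uint8, blue, green, red), "depth" (420x560 float32, m along the optical axis (not along the pixel's ray), 0 where there is no reading), "fx", "fy", "cx", "cy" (pixels), "k1" (the pictures are not rectified: a ray, as slopes to the right and down, at radius r is drawn at 1 + k1 r^2 times it, then the intrinsics apply), "position" and "rotation" of the camera in the world. Camera axes: x right, y up, looking along -z (the intrinsics and any distortion apply to the point x, -y, -z); pixel columns grow to the right and rows downward; lengths in m; the calibration is good to about 2 mm. A picture is of the moment at which its call begins.
- sign_off(): hands the job in; it is judged then, once.
The state is a dict: "time": time; "joint_pos": joint angles; "joint_velocities": joint speeds; "tau": joint torques, N m; "eef_pos": TCP position; "tool_rot": TCP orientation; "wrist_force": force on the tool from outside, world axes, zero at the start; "torque": the same for the moment, N m; "width": finger opening in m; "gripper_force": force on a finger pad.
Only numpy, scipy, OpenCV 4.12 (cv2) and the standard library are available. Lean on these libraries where they do the work, as an engineer would, in place of code of your own. Each camera call takes 0.05 s, during which the arm holds its last target. There are 200 camera calls.

### The job

Take the lid lifter from its fork and, without the gripper or arm ever touching the hot lid, hook it under the lid's loop and lift the lid off the heater, finding the balance point so that it hangs level while you carry it. Set it down gently inside the rim of the cooling stand, unhook, and hang the lifter back in its fork. Leave everything else on the bench where it is.

Things in the scene. Friction and masses are not known exactly. Their poses are not given: they have to be found in the camera images.
- lid: The hot lid: aluminium disc, 110 mm diameter, 20 mm thick, 0.5 to 0.65 kg, loose on the heater. Origin: centre of its underside, z up. On top a loop of 6 mm round steel bar: legs at y = +36 and -36 mm joined by a level bar along y, its centreline 42 mm above the underside; the gap under the bar is 19 mm high, 66 mm wide. Hanging, it tilts about 0.035 rad per mm the hook is off balance beyond 3 mm.
- loop (a point): Middle of the loop's bar, on its centreline; y along the bar, x through the loop. The fill inside the lid has settled: its balance point is up to 18 mm to either side of this point along the bar, neither seen nor measured. Raised a few mm, a lid hooked off balance stays down on its heavy side; the hook must then move along the bar to that side, until the lid comes up level.
- lid_base (a point): Centre of the lid's underside (same as the lid's origin).
- lifter_grip (a point): Centre of the lid lifter's black grip (26 mm in x, 24 mm in y, 65 mm tall), on the shank axis; x is the way the foot points. The lifter is upright, 195 mm tall, 0.22 kg. Below the grip is a 50 x 40 x 5 mm steel flange (underside 40 mm below this point), then a round shank, 8 mm diameter; the foot's underside is 165 mm below this point.
- lifter_foot (a point): Top of the lifter's foot where the bar should lie: 9 mm along +x from the shank axis, 160 mm below the grip's centre. The foot is a steel tongue 6 mm wide (y), 5 mm thick: from the shank 10 mm of level top, then an upturned lip 5 mm long and 5 mm high, ending 19 mm from the shank axis. The lip's top is 10 mm over the foot's underside.
- lifter: The lifter itself: origin on the shank axis at the underside of the foot, z up along the shank, x the way the foot points.
- heater: Specimen heater: low white box, 140 x 140 mm, fixed. Origin under its centre. Its dark round top, 60 mm above the bench, carries the lid inside a rim of 59 mm inner radius and 6 mm height (4 mm play round the lid).
- heater_top (a point): Centre of the heater's top face, 60 mm above the bench, where the lid stands at first.
- stand: Cooling stand, fixed: round dark foot of 120 mm diameter, a centre post, and on it a round steel plate of 144 mm diameter with a 6 mm high rim of 67 mm inner radius (12 mm play round the lid). Origin under the foot's centre. The plate is clamped at a different height each time, its upper face 42 to 75 mm above the bench; that height is not measured.
- stand_foot (a point): Centre of the cooling stand at bench height; the plate is centred over it.
- fork (a point): Lifter holder (fixed, aluminium): middle of its level fork, 140 mm above the bench. Two prongs, a 14 mm slot between them along x, open at -x, from 30 mm before to 39 mm behind this point, where a column stands. At first the shank hangs here, flange on the prongs, foot to +x, its underside 15 mm above the bench. Lined up with the slot the foot passes straight up and down through it.
- dish: Bystander: shallow glass dish, 90 mm diameter, 16 mm high.
- oil_bottle: Bystander: amber bottle, 32 mm diameter, 75 mm high.
- slide_box: Bystander: grey flat box 90 x 65 x 32 mm.
- jar: Bystander: glass jar, 48 mm diameter, 60 mm high.
- objective: Bystander: steel microscope objective standing on its wide end, 34 mm diameter, 46 mm high.
- filter_case: Bystander: black flat case 60 x 60 x 18 mm.
- beaker: Bystander: glass beaker, 64 mm diameter, 80 mm high.
Things that resemble listed ones, but are neither listed nor needed, are in the scene too. Leave any orange or purple look-alike of the heater alone. Leave any pink look-alike of the part that bears fork alone.

How it is judged:
On the way, in this order (a step that is already met when the one before it is completed fails the run):
1. the lid hangs level from the lifter, at least 25 mm above the heater (z of lid_base in the frame of heater_top above 0.025 m and angle between lid's own z axis and vertical below 0.12 rad and contact force between lid and lifter above 1 N and contact force between lid and heater below 0.1 N), for 0.3 s.
2. the lid lies flat inside the stand's rim, free of the lifter (horizontal distance between lid_base and stand_foot below 0.014 m and angle between lid's own z axis and vertical below 0.05 rad and contact force between lid and stand above 2 N and contact force between lid and lifter below 0.1 N), for 0.3 s.
At the end, for the whole second after the job is handed in: The lid lies flat (within 0.05 rad) on the stand's plate inside its rim (centres within 14 mm), at rest and not touched by the lifter; the lifter hangs upright (within 0.12 rad) in the fork with its flange on the prongs (within 30 mm of the fork's middle), let go and at rest (all of step 2 and linear speed of lid below 0.02 m/s and horizontal distance between lifter and fork below 0.03 m and z of lifter in the frame of fork between -0.13 and -0.118 m and angle between lifter's own z axis and vertical below 0.12 rad and contact force between lifter and holder above 0.5 N and linear speed of lifter below 0.03 m/s).
It fails at once if the gripper or arm touches the hot lid (contact force between any of the fingers, the arm and lid above 0.2 N).
It fails at once if the lid tips more than 0.2 rad, or 0.13 rad once it is more than 20 mm above the heater's top (angle between lid's own z axis and vertical above 0.2 rad or (angle between lid's own z axis and vertical above 0.13 rad and z of lid_base in the frame of heater_top above 0.02 m)).
It fails at once if the lifter bears on the lid with more than 25 N (contact force between lifter and lid above 25 N).
It fails at once if the lid is dropped or pushed on the stand (more than 25 N) (contact force between lid and stand above 25 N).
It fails at once if a bystander is shifted more than 25 mm or knocked over (distance of any of dish, oil_bottle, slide_box, jar, objective, filter_case, beaker from where it was at the start of the episode above 0.025 m or angle between any of dish, oil_bottle, slide_box, jar, objective, filter_case, beaker's own z axis and vertical above 0.4 rad).
It also fails if it takes over 72 s, if anything falls off the work surface, if the arm or the gripper's body presses on something with over 40 N, if the wrist force passes 120 N, or if a joint passes its speed limit or range.

## Working session

There is one attempt and no reset: what is moved stays moved. The work goes in short steps, Python scripts to look and compute and a shell command to move; the robot and the scene stay as the last step left them, time stands still between calls to the robot, and variables do not carry over. Pictures are saved under pics/ and viewed, at most 13 in all, crops included, and the job is handed in when it is done.

```bash
mkdir -p pics; ls; cat > h.py <<'E'
import numpy as np, cv2
from rig import *
def snap(cam,name=None):
    c=capture(cam)
    if name: cv2.imwrite(f'pics/{name}.png',c['pixels'])
    return c
def rotm(c):
    R=np.array(c['rotation'],float)
    if R.size==4:
        from scipy.spatial.transform import Rotation
        return Rotation.from_quat(R.ravel()[[1,2,3,0]]).as_matrix()
    return R.reshape(3,3)
def ray(c,u,v):
    K=np.array([[c['fx'],0,c['cx']],[0,c['fy'],c['cy']],[0,0,1]])
    p=cv2.undistortPoints(np.array([[[u,v]]],float),K,np.array([c['k1'],0,0,0,0.]))[0,0]
    return rotm(c)@np.array([p[0],-p[1],-1.])
def onz(c,u,v,z):
    d=ray(c,u,v);o=np.array(c['position']);return o+d*(z-o[2])/d[2]
def cloud(c):
    h,w=c['depth'].shape
    K=np.array([[c['fx'],0,c['cx']],[0,c['fy'],c['cy']],[0,0,1]])
    v,u=np.mgrid[:h,:w]
    p=cv2.undistortPoints(np.stack([u,v],-1).reshape(-1,1,2).astype(float),K,np.array([c['k1'],0,0,0,0.])).reshape(h,w,2)
    d=c['depth']
    P=np.stack([p[...,0]*d,-p[...,1]*d,-d],-1)
    W=P@rotm(c).T+np.array(c['position']); W[d==0]=np.nan
    return W
E
python3 - <<'E'
from h import *
for n in('top','scene'):
    c=snap(n,n+'0'); print(n,c['position'],c['rotation'],c['fx'],c['k1'],np.mean(c['depth']>0))
o=get_obs();print(o)
E
```

```text
pics
top [0.39311965 0.10874789 1.84531072] [-0.70349548 -0.01153334  0.02179957  0.71027169] 474.4828109556888 -0.0460319972021442 0.9961309523809524
scene [1.55938347 0.13386762 0.87878489] [0.62043542 0.3202321  0.33704433 0.63159514] 429.6323810603615 0.04245857747620544 0.996016156462585
{'time': 0.1, 'joint_pos': array([ 1.16528850e+00,  3.08952610e-01,  1.63510699e+00, -8.26259070e-06,
        1.19970059e+00, -6.97578145e-02]), 'joint_velocities': array([-0.00018676, -0.00220476, -0.00248765, -0.0005363 ,  0.00105916,
        0.00173782]), 'tau': array([-1.29214213e-04, -4.16409767e+01, -2.77645361e+01, -6.31599119e-05,
        4.06720632e-03,  6.33504385e-06]), 'eef_pos': array([0.20567959, 0.58936769, 0.23011759]), 'tool_rot': array([-2.51382678e-04,  1.67086026e-01,  9.85941725e-01, -1.05422255e-03]), 'wrist_force': array([ 0.40432908,  0.57661219, -0.71264036]), 'torque': array([ 0.02930746, -0.01631205, -0.04742777]), 'gripper_force': 0.0, 'width': 0.08581257604039966}
```

View pics/top0.png

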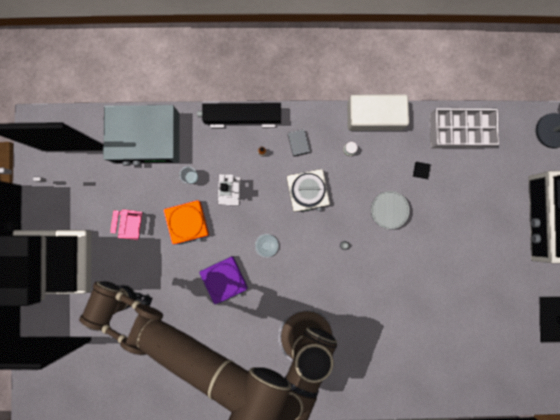

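View pics/scene0.png

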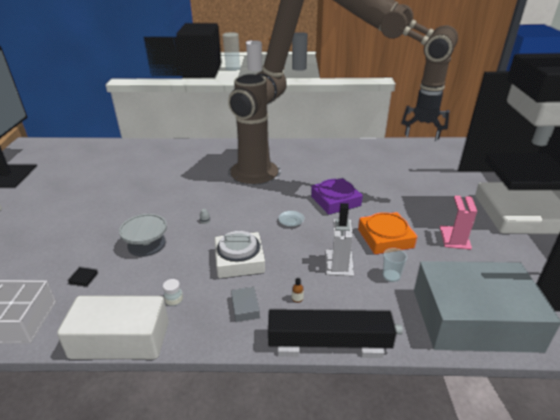

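Top view: lid and heater at (308,189), stand plate at (390,210), holder with the lifter at (229,190). Robot base is at (310,335), and image up is +x. The scene view shows the lifter grip at (343,215).

```bash
python3 - <<'E'
from h import *
c=snap('top');W=cloud(c)
im=c['pixels']
def crop(u,v,r=40,s=6): return cv2.resize(im[v-r:v+r,u-r:u+r],None,fx=s,fy=s,interpolation=cv2.INTER_CUBIC)
a=np.hstack([crop(229,190,33),crop(308,189,33)]);cv2.imwrite('pics/crops.png',a)
print(a.shape)
def reg(u,v,r,lo,hi,name):
    P=W[v-r:v+r,u-r:u+r].reshape(-1,3);P=P[(P[:,2]>lo)&(P[:,2]<hi)]
    (cx,cy),(w,h),an=cv2.minAreaRect((P[:,:2]*1000).astype(np.float32))
    print(name,len(P),'mean',P.mean(0).round(4),'rect',round(cx,1),round(cy,1),round(w,1),round(h,1),round(an,1),'z pct',np.percentile(P[:,2],[5,50,95]).round(4))
reg(390,210,30,.03,.12,'stand')
reg(308,189,30,.025,.2,'heater')
reg(308,189,30,.073,.09,'lid')
reg(308,189,30,.092,.12,'loop')
reg(229,190,25,.12,.155,'fork/flange')
reg(229,190,25,.17,.3,'grip')
reg(229,190,25,.1,.3,'holder')
reg(229,190,25,.004,.03,'holderbase')
E
```

```text
(396, 792, 3)
stand 1153 mean [ 0.4828 -0.3161  0.0685] rect 483.7 -315.4 144.0 139.6 89.0 z pct [0.0607 0.0683 0.0771]
heater 1396 mean [ 0.5577 -0.0069  0.068 ] rect 555.6 -9.0 153.2 141.4 10.2 z pct [0.0474 0.0695 0.0863]
lid 607 mean [ 0.5627 -0.0085  0.0802] rect 564.5 -8.9 115.8 109.2 25.7 z pct [0.0745 0.08   0.087 ]
loop 24 mean [ 0.5644 -0.0093  0.1021] rect 568.7 -8.8 77.8 15.3 89.7 z pct [0.0965 0.1017 0.1076]
fork/flange 228 mean [0.5737 0.2933 0.1406] rect 572.5 296.4 51.3 81.7 86.5 z pct [0.1312 0.1408 0.1502]
grip 66 mean [0.5607 0.2952 0.2057] rect 561.4 296.5 24.9 25.4 88.0 z pct [0.1783 0.2082 0.2169]
holder 304 mean [0.5708 0.2934 0.155 ] rect 572.5 296.4 51.3 81.7 86.5 z pct [0.1312 0.1429 0.2121]
holderbase 556 mean [0.5621 0.292  0.0078] rect 570.8 295.9 190.9 191.5 89.5 z pct [0.0043 0.0068 0.0145]
```

View pics/crops.png

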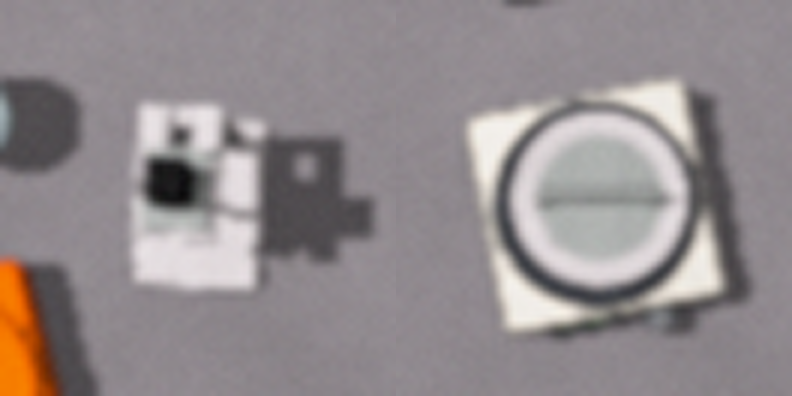

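Crops: the holder (left) has its slot opening downward in the image (-x), with the black grip at (172,182). The lid's loop bar (right) runs level from (545,200) to (672,200), so it lies along y. Next I move above the fork for a wrist view.

```bash
python3 -m crank '[0,0,0,-1,0,0,-1, 0,0,0,-1,0,0,-1, 0,0,0,-1,0,0,-1, 0,0,0,0,0,0,-1, 0,0,0,0,0,0,-0.8, 0,0,0,0,0,0,0]'; python3 -m crank '[0,-0.68,-0.72,0,0,0,0,0,-0.68,-0.72,0,0,0,0,0,-0.68,-0.72,0,0,0,0,0,-0.68,-0.72,0,0,0,0,0,-0.68,-0.72,0,0,0,0,0,-0.68,-0.72,0,0,0,0,0,-0.68,-0.72,0,0,0,0,0,-0.68,-0.72,0,0,0,0,0,-0.68,-0.72,0,0,0,0,0,-0.68,-0.72,0,0,0,0]'; python3 -m crank '[0,0,0,0,0,0,0,0,0,0,0,0,0,0]'
python3 - <<'E'
from h import *
c=snap('wrist','w1');o=get_obs();print(c['position'],c['rotation'],c['fx'],o['eef_pos'],o['tool_rot'],o['joint_pos'])
E
```

```text
time: 0.65
eef_pos: [0.2061, 0.5903, 0.3523]
tool_rot: [0.0, -0.0, 1.0, 0.001]
wrist_force: [-0.8, -0.4, -0.5]
width: 0.0855
gripper_force: 0.0
time: 1.48
eef_pos: [0.4783, 0.3, 0.3501]
tool_rot: [-0.001, 0.001, 1.0, -0.0]
wrist_force: [0.2, 0.9, 1.2]
width: 0.0857
gripper_force: 0.0
time: 1.65
eef_pos: [0.4786, 0.2999, 0.3499]
tool_rot: [-0.001, 0.003, 1.0, -0.0]
wrist_force: [-0.2, 0.0, 0.6]
width: 0.0852
gripper_force: 0.0
[0.39778814 0.30122281 0.49253954] [ 0.69957386 -0.11310136 -0.11200278  0.69660597] 319.62148112530423 [0.47760149 0.30116617 0.35008423] [-1.26704592e-03  1.93152438e-03  9.99997311e-01 -2.02433932e-04] [ 4.85017136e-01  1.06544061e-01  1.63627703e+00  8.40024374e-04
  1.40120061e+00 -1.08205892e+00]
```

View pics/w1.png

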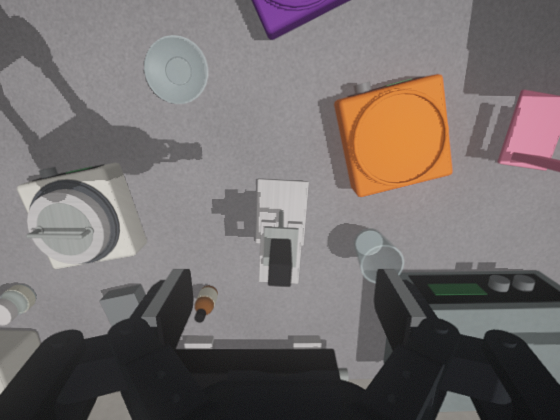

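The wrist view looks along +X toward image bottom, with +Y to the right. The lifter grip is at (281,262), the fork base spans (258..308, 180..283), and the lid loop bar runs from (30,230) to (92,232).

```bash
python3 - <<'E'
from h import *
c=snap('wrist');W=cloud(c)
u,v=np.meshgrid(np.arange(560),np.arange(420))
def reg(u0,u1,v0,v1,lo,hi,name):
    P=W[v0:v1,u0:u1].reshape(-1,3);P=P[(P[:,2]>lo)&(P[:,2]<hi)]
    if len(P)<4: print(name,len(P));return
    (cx,cy),(w,h),an=cv2.minAreaRect((P[:,:2]*1000).astype(np.float32))
    q=np.percentile(P,[2,50,98],axis=0).round(4)
    print(name,len(P),'mean',P.mean(0).round(4),'rect',round(cx,1),round(cy,1),round(w,1),round(h,1),round(an,1),'\n',q.tolist())
reg(230,330,170,300,.205,.222,'griptop')
reg(230,330,170,300,.15,.2,'gripside')
reg(230,330,170,300,.13,.148,'fork+flange')
reg(230,330,170,300,.1,.3,'all')
reg(10,150,150,280,.094,.115,'loop')
reg(10,150,150,280,.074,.086,'lid')
# colours: holder base bench edges
hsv=cv2.cvtColor(c['pixels'],cv2.COLOR_BGR2HSV)
m=((hsv[...,2]>150)&(hsv[...,1]<40)).astype(np.uint8);m[:, :230]=0;m[:,330:]=0;m[:170]=0;m[300:]=0
P=W[(m>0)&(W[...,2]<.02)&(W[...,2]>-.01)]
print('base',len(P),cv2.minAreaRect((P[:,:2]*1000).astype(np.float32)))
cv2.imwrite('pics/w1c.png',cv2.resize(c['pixels'][160:300,220:340],None,fx=4.2,fy=4.2,interpolation=cv2.INTER_CUBIC))
E
```

```text
griptop 573 mean [0.5622 0.2963 0.2095] rect 563.4 296.1 23.9 26.1 86.9 
 [[0.5506, 0.2843, 0.2062], [0.562, 0.2964, 0.2096], [0.5755, 0.3076, 0.2111]]
gripside 438 mean [0.5509 0.2969 0.1768] rect 551.7 296.9 24.0 3.3 86.4 
 [[0.55, 0.2854, 0.151], [0.5509, 0.297, 0.1778], [0.5522, 0.3082, 0.1992]]
fork+flange 1479 mean [0.5624 0.2957 0.1419] rect 574.0 295.5 50.1 81.8 86.6 
 [[0.533, 0.2707, 0.1342], [0.5547, 0.2944, 0.141], [0.6116, 0.3206, 0.146]]
all 2558 mean [0.5601 0.296  0.1643] rect 574.0 295.5 50.1 81.8 86.6 
 [[0.5339, 0.2715, 0.1363], [0.5525, 0.2964, 0.1452], [0.6098, 0.3197, 0.2105]]
loop 244 mean [ 0.5652 -0.0068  0.1033] rect 566.0 -8.3 76.7 6.2 88.1 
 [[0.5621, -0.0451, 0.0957], [0.5652, -0.006, 0.1039], [0.5695, 0.0292, 0.1059]]
lid 4121 mean [ 0.5623 -0.0056  0.0799] rect 565.4 -8.1 108.8 108.6 8.5 
 [[0.515, -0.0563, 0.0762], [0.56, -0.0057, 0.08], [0.614, 0.043, 0.0822]]
base 3711 ((616.7254638671875, 294.20574951171875), (236.48146057128906, 174.9103546142578), 0.7481218576431274)
```

View pics/w1c.png

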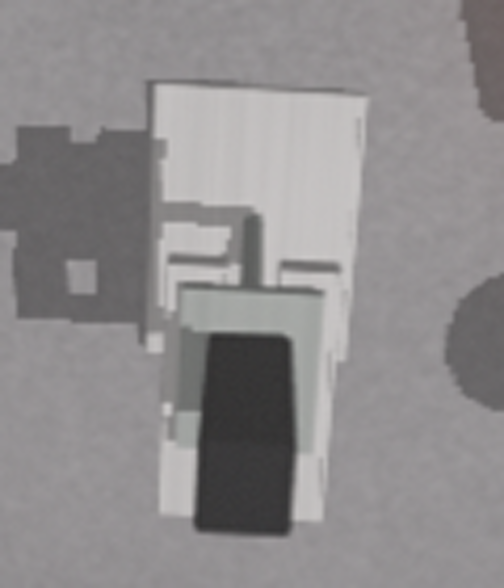

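The holder is yawed about -3.4°, with the fork middle at about (0.563, 0.296); the grip stands centred there. I align, descend and close.

```bash
python3 -m crank '[0,-0.7,0.02,0,0,0,0.85,0,-0.7,0,0,0,0,0,0,-0.73,0,0,0,0,0,0,0,0,1,0,0,0,0,0,0,1,0,0,0,0,0,0,1,0,0,0,0,0,0,0,0,0,0,0,0,0,0,0,0,0,0]'; python3 - <<'E'
from h import *
c=snap('wrist');W=cloud(c);o=get_obs();print(o['eef_pos'],o['tool_rot'])
P=W[(W[...,2]>.204)&(W[...,2]<.218)&(abs(W[...,0]-.563)<.03)&(abs(W[...,1]-.296)<.03)]
print(len(P),cv2.minAreaRect((P[:,:2]*1000).astype(np.float32)),P.max(0),P.min(0))
E
```

```text
[0.47681463 0.30250789 0.35055366] [-8.34389202e-04  2.09940544e-04  9.99999628e-01 -6.59187066e-05]
578 ((563.3617553710938, 296.16754150390625), (23.980756759643555, 26.68741226196289), 86.44232940673828) [0.5761793  0.30857126 0.21188252] [0.54957768 0.28411338 0.20420796]invalid input
```

```bash
python3 -m crank '[0,-0.7,0.02,0,0,0,0.85, 0,-0.7,0,0,0,0,0, 0,-0.73,0,0,0,0,0, 0,0,0,1,0,0,0, 0,0,0,0.8,0,0,0, 0,0,0,0,0,0,0, 0,0,0,0,0,0,0]'; python3 - <<'E'
from h import *
c=snap('wrist');W=cloud(c);o=get_obs();print(o['eef_pos'],o['tool_rot'])
P=W[(W[...,2]>.204)&(W[...,2]<.218)&(abs(W[...,0]-.563)<.03)&(abs(W[...,1]-.296)<.03)]
print(len(P),cv2.minAreaRect((P[:,:2]*1000).astype(np.float32)),P.max(0),P.min(0))
E
```

```text
time: 2.38
eef_pos: [0.5603, 0.2999, 0.2766]
tool_rot: [-0.003, 0.029, 1.0, -0.001]
wrist_force: [0.4, 0.6, 0.8]
width: 0.0854
gripper_force: 0.0
[0.56198447 0.30051539 0.27951681] [-4.05994194e-04  2.90582597e-02  9.99577632e-01 -9.93742700e-05]
1198 ((563.5648803710938, 295.950927734375), (24.001325607299805, 26.311609268188477), 86.75399780273438) [0.57726724 0.30852371 0.21204597] [0.54996555 0.28378513 0.20404075]
```

```bash
python3 -m crank '[0,-0.04,-0.11,0.9,0,0,0, 0,0,0,0.9,0,0,0, 0,0,0,0.7,0,0,0, 0,0,0,0.3,0,0,0, 0,0,0,0,0,0,0, 0,0,0,0,0,0,0]'; python3 -m crank '[1,0,0,0,0,0,0, 1,0,0,0,0,0,0, 1,0,0,0,0,0,0, 1,0,0,0,0,0,0, 1,0,0,0,0,0,0, 1,0,0,0,0,0,0, 1,0,0,0,0,0,0, 1,0,0,0,0,0,0]' 80
```

```text
time: 2.93
eef_pos: [0.5653, 0.2958, 0.1695]
tool_rot: [0.001, 0.03, 1.0, 0.001]
wrist_force: [-0.0, 0.4, 0.4]
width: 0.0852
gripper_force: 0.0
time: 3.6
eef_pos: [0.565, 0.295, 0.1684]
tool_rot: [0.001, 0.03, 1.0, 0.0]
wrist_force: [0.4, -0.7, 5.2]
width: 0.0231
gripper_force: 78.9
```

```bash
python3 -m crank '[1,0,0,-0.2,0,0,0, 1,0,0,0,0,0,0, 1,0.4,0,0,0,0,0, 1,0.5,0,0,0,0,0, 1,0.5,0,0,0,0,0, 1,0.5,0,0,0,0,0, 1,0,0,0,0,0,0, 1,0,0,0,0,0,0]'; python3 -m crank '[1,0,0,-0.8,0,0,0, 1,0,0,-0.9,0,0,0, 1,0,0,-0.8,0,0,0, 1,0,0,0,0,0,0, 1,0,0,0,0,0,0]'
python3 - <<'E'
from h import *
c=snap('scene');cv2.imwrite('pics/s2.png',cv2.resize(c['pixels'][130:300,190:410],None,fx=3,fy=3))
c=snap('wrist','w2');o=get_obs();print(o['eef_pos'],o['wrist_force'],o['torque'])
E
```

```text
time: 4.27
eef_pos: [0.4868, 0.2991, 0.1744]
tool_rot: [-0.001, 0.029, 1.0, -0.001]
wrist_force: [-0.1, -0.7, -1.9]
width: 0.023
gripper_force: 78.5
time: 4.68
eef_pos: [0.4909, 0.3001, 0.2783]
tool_rot: [0.003, 0.03, 1.0, 0.002]
wrist_force: [-0.7, -0.2, -1.6]
width: 0.0232
gripper_force: 79.3
[0.48805757 0.29873686 0.27392191] [-1.00522331 -0.11795454 -3.42535076] [-1.24295951e-02  1.81205153e-02  8.17926264e-05]
```

View pics/w2.png

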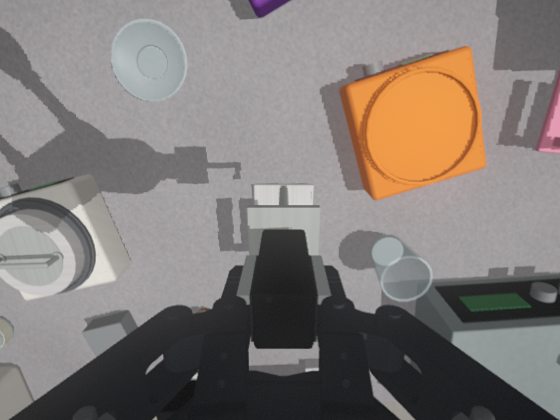

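The wrist view shows the lifter held upright, grip at (284,290), and the flange hides the foot. Next I move partway toward the lid and remeasure the loop and grip from close by.

```bash
python3 -m crank '[1,-0.05,-0.9,0,0,0,-0.37, 1,-0.05,-0.95,0,0,0,0, 1,-0.05,-0.95,0,0,0,0, 1,-0.05,-0.95,0,0,0,0, 1,-0.05,-0.75,0,0,0,0, 1,0,0,0,0,0,0, 1,0,0,0,0,0,0]'
cat > meas.py <<'E'
from h import *
E=[];
for i in range(2):
    c=snap('wrist','w3');W=cloud(c);o=get_obs();E.append(o['eef_pos'])
e=np.mean(E,0);print('eef',e.round(4),o['tool_rot'])
def rect(P,n):
    if len(P)<4: return print(n,len(P))
    print(n,len(P),[np.round(x,1) for x in cv2.minAreaRect((P[:,:2]*1000).astype(np.float32))],np.percentile(P,[3,50,97],axis=0).round(4).tolist())
d=W-e
g=W[(abs(d[...,0])<.03)&(abs(d[...,1])<.02)&(d[...,2]>-.025)&(d[...,2]<.03)]
rect(g,'grip')
f=W[(abs(d[...,0])<.05)&(abs(d[...,1])<.035)&(d[...,2]>-.05)&(d[...,2]<-.021)]
rect(f,'flange')
l=W[(abs(W[...,0]-.566)<.03)&(abs(W[...,1]+.008)<.05)&(W[...,2]>.096)&(W[...,2]<.11)]
rect(l,'loop')
l=W[(abs(W[...,0]-.566)<.07)&(abs(W[...,1]+.008)<.07)&(W[...,2]>.076)&(W[...,2]<.085)]
rect(l,'lid')
E
python3 meas.py
```

```text
time: 5.37
eef_pos: [0.4901, 0.1174, 0.2729]
tool_rot: [-0.002, 0.019, 1.0, -0.0]
wrist_force: [-0.5, 0.5, -1.6]
width: 0.0232
gripper_force: 80.2
eef [0.4904 0.119  0.2734] [-1.51310214e-03  1.73457376e-02  9.99848394e-01  1.58171773e-04]
grip 5526 [array([478.5, 119.2]), array([40.1, 29.3]), np.float64(87.8)] [[0.4653, 0.1008, 0.249], [0.4766, 0.1194, 0.2703], [0.4877, 0.1376, 0.302]]
flange 2401 [array([478.6, 119.9]), array([40.1, 29.7]), np.float64(87.5)] [[0.4641, 0.1008, 0.2467], [0.4725, 0.1203, 0.2498], [0.4907, 0.1393, 0.251]]
loop 407 [array([565.8,  -9.1]), array([76.9,  6.8]), np.float64(89.2)] [[0.5627, -0.0452, 0.0983], [0.5649, -0.0098, 0.1039], [0.5683, 0.028, 0.1056]]
lid 5876 [array([565.3,  -9. ]), array([108.6, 109.1]), np.float64(43.0)] [[0.5166, -0.0556, 0.0784], [0.5591, -0.0073, 0.0801], [0.6122, 0.039, 0.0818]]
```

View pics/w3.png

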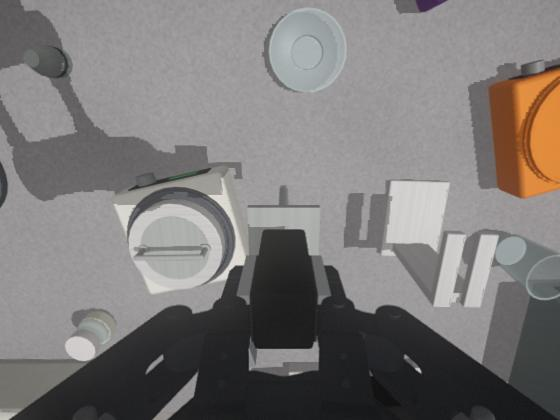

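Wrist view: lid loop at (172,252), flange front edge at (285,207). The loop centre is at (0.5657,-0.009), and the shank sits at TCP + (-1.5, +0.5) mm with the foot underside 153 mm below the TCP. I move in front of the loop and descend.

```bash
python3 -m crank '[1,-0.2,-0.8,0,0,0,0, 1,-0.2,-0.8,0,0,0,0, 1,-0.2,-0.8,0,0,0,0, 1,-0.2,-0.785,0,0,0,0, 1,0,0,0,0,0,0, 1,0,0,0,0,0,0, 1,0,0,0,0,0,0]' ; python3 -m crank '[1,0,0,0.4,0,0,0, 1,0,0,0.3,0,0,0, 1,0,0,0.2,0,0,0, 1,0,0,0,0,0,0, 1,0,0,0,0,0,0]'; python3 meas.py; python3 - <<'E'
from h import *
c=snap('scene');cv2.imwrite('pics/s3.png',cv2.resize(c['pixels'][170:290,180:300],None,fx=5,fy=5,interpolation=cv2.INTER_CUBIC))
E
```

```text
time: 6.05
eef_pos: [0.5186, -0.008, 0.2745]
tool_rot: [-0.001, 0.017, 1.0, 0.001]
wrist_force: [-1.1, 0.5, -1.6]
width: 0.0233
gripper_force: 80.7
time: 6.47
eef_pos: [0.5181, -0.0085, 0.2382]
tool_rot: [-0.001, 0.016, 1.0, 0.0]
wrist_force: [-0.1, -0.4, -2.3]
width: 0.0232
gripper_force: 80.7
eef [ 0.519  -0.0089  0.2394] [ 3.65897646e-04  1.67737139e-02  9.99859244e-01 -9.44300112e-06]
grip 5518 [array([507. ,  -8.6]), array([40.1, 29.3]), np.float64(87.7)] [[0.4939, -0.0269, 0.2149], [0.5051, -0.0081, 0.2376], [0.516, 0.0098, 0.2683]]
flange 2398 [array([507.2,  -7.4]), array([40.2, 29.4]), np.float64(88.3)] [[0.4928, -0.0265, 0.2125], [0.5011, -0.0072, 0.2156], [0.5194, 0.0119, 0.2168]]
loop 85 [array([564.6,  -9.4]), array([77. ,  5.9]), np.float64(88.8)] [[0.5621, -0.0478, 0.0966], [0.564, -0.0429, 0.1034], [0.568, 0.0285, 0.1055]]
lid 2936 [array([554.8,  -9.3]), array([108.9,  88.3]), np.float64(88.1)] [[0.5135, -0.06, 0.0782], [0.5363, -0.0099, 0.0798], [0.5897, 0.0414, 0.0815]]
```

View pics/s3.png

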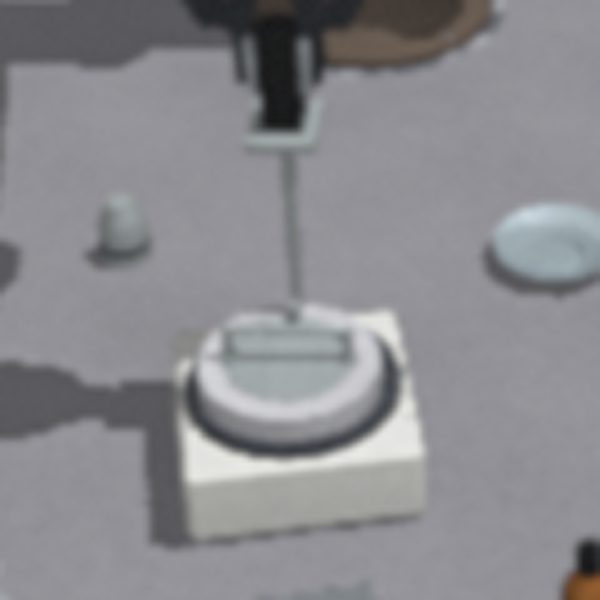

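Scene crop: the lifter shank stands behind the loop at (292,300), with the loop bar at (285,345). I slide the foot under the bar.

```bash
python3 -m crank '[1,0,-0.02,0.04,0,0,0, 1,-0.2,0,0,0,0,0, 1,-0.2,0,0,0,0,0, 1,-0.2,0,0,0,0,0, 1,0,0,0,0,0,0, 1,0,0,0,0,0,0]' ; python3 -m crank '[1,-0.2,0,0,0,0,0, 1,-0.16,0,0,0,0,0, 1,0,0,0,0,0,0, 1,0,0,0,0,0,0]'; python3 meas.py
```

```text
time: 7.12
eef_pos: [0.5436, -0.0111, 0.2377]
tool_rot: [-0.0, 0.017, 1.0, -0.0]
wrist_force: [-0.9, 0.0, -2.6]
width: 0.0231
gripper_force: 80.7
time: 7.45
eef_pos: [0.5576, -0.0115, 0.2376]
tool_rot: [-0.0, 0.017, 1.0, -0.0]
wrist_force: [-0.5, -0.8, -1.6]
width: 0.0231
gripper_force: 80.7
eef [ 0.5571 -0.0114  0.2375] [-3.17788935e-04  1.71025715e-02  9.99853690e-01  2.18280711e-05]
grip 5512 [array([545.6, -11.4]), array([39.8, 29.6]), np.float64(88.4)] [[0.5322, -0.0295, 0.2131], [0.5435, -0.0108, 0.235], [0.5544, 0.0071, 0.2664]]
flange 2392 [array([545.5, -10.1]), array([40.1, 29.6]), np.float64(87.8)] [[0.5312, -0.0293, 0.2108], [0.5395, -0.0098, 0.214], [0.5578, 0.0092, 0.2152]]
loop 344 [array([559.8,  -9.4]), array([77. , 15.3]), np.float64(89.0)] [[0.5524, -0.0464, 0.0986], [0.5636, -0.0052, 0.104], [0.5667, 0.0277, 0.1065]]
lid 6038 [array([558.2,  -9. ]), array([109.7,  95.2]), np.float64(85.6)] [[0.5154, -0.0584, 0.0784], [0.5468, -0.0076, 0.0801], [0.5908, 0.0394, 0.0818]]
```

```bash
cat > tilt.py <<'E'
from h import *
for i in range(2): c=snap('wrist')
W=cloud(c);F=[];o=get_obs()
e=o['eef_pos'];Q=W.reshape(-1,3)
hsv=cv2.cvtColor(c['pixels'],cv2.COLOR_BGR2HSV).reshape(-1,3)
import sys
cx,cy=(float(sys.argv[1]),float(sys.argv[2])) if len(sys.argv)>2 else (e[0]+.0075,-.009)
r=np.hypot(Q[:,0]-cx,Q[:,1]-cy)
zc=float(sys.argv[3]) if len(sys.argv)>3 else .083
m=(r<.05)&(abs(Q[:,2]-zc)<.012)
P=Q[m]
for k in range(4):
    A=np.c_[P[:,0]-cx,P[:,1]-cy,np.ones(len(P))];s=np.linalg.lstsq(A,P[:,2],rcond=None)[0]
    res=P[:,2]-A@s;P=P[abs(res)<max(.0012,1.5*np.std(res))]
print('n',len(P),'tilt x,y',s[:2].round(4),'ztop',round(s[2],4),'eef',e.round(4),'F',o['wrist_force'].round(2),'T',o['torque'].round(3))
E
python3 tilt.py
python3 -m crank '[1,0,0,-0.1,0,0,0, 1,0,0,-0.08,0,0,0, 1,0,0,0,0,0,0, 1,0,0,0,0,0,0]'
python3 -m crank '[1,0,0,-0.05,0,0,0, 1,0,0,-0.05,0,0,0, 1,0,0,0,0,0,0, 1,0,0,0,0,0,0]'
python3 tilt.py
```

```text
n 4204 tilt x,y [ 0.003 -0.001] ztop 0.0802 eef [ 0.5569 -0.0114  0.2376] F [-0.12 -0.25 -1.74] T [ 0.005  0.009 -0.011]
time: 7.98
eef_pos: [0.5576, -0.0115, 0.2456]
tool_rot: [0.001, 0.017, 1.0, -0.0]
wrist_force: [0.7, 0.0, -2.6]
width: 0.0235
gripper_force: 80.7
time: 8.32
eef_pos: [0.5564, -0.0112, 0.2478]
tool_rot: [-0.001, 0.017, 1.0, 0.0]
wrist_force: [0.1, -0.0, -6.5]
width: 0.0235
gripper_force: 80.1
n 3936 tilt x,y [0.0024 0.0009] ztop 0.0803 eef [ 0.5565 -0.0112  0.2479] F [-1.12  1.11 -7.41] T [ 0.066  0.103 -0.01 ]
```

```bash
python3 -m crank '[1,0,0,-0.06,0,0,0, 1,0,0,-0.04,0,0,0, 1,0,0,0,0,0,0, 1,0,0,0,0,0,0]'
python3 tilt.py
```

```text
time: 8.75
eef_pos: [0.5573, -0.0115, 0.253]
tool_rot: [0.0, 0.017, 1.0, -0.0]
wrist_force: [-0.6, 0.2, -7.0]
width: 0.0231
gripper_force: 80.0
n 3944 tilt x,y [0.0114 0.1019] ztop 0.0855 eef [ 0.5572 -0.0114  0.2528] F [-0.51 -0.64 -8.39] T [0.049 0.029 0.018]
```

The lid rises on +y and stays down on -y, so the heavy side is -y. I unload, shift 8.5 mm toward -y, and raise again.

```bash
python3 -m crank '[1,0,0,0.1,0,0,0, 1,0,0,0.07,0,0,0, 1,0,0,0,0,0,0, 1,0,-0.11,0,0,0,0, 1,0,-0.1,0,0,0,0, 1,0,0,0,0,0,0]'
python3 -m crank '[1,0,0,-0.08,0,0,0, 1,0,0,-0.06,0,0,0, 1,0,0,0,0,0,0, 1,0,0,0,0,0,0]'
python3 tilt.py
```

```text
time: 9.35
eef_pos: [0.5576, -0.0209, 0.247]
tool_rot: [0.001, 0.017, 1.0, -0.001]
wrist_force: [0.2, -0.3, -1.6]
width: 0.0235
gripper_force: 80.7
time: 9.68
eef_pos: [0.5563, -0.0197, 0.2508]
tool_rot: [-0.001, 0.017, 1.0, 0.0]
wrist_force: [-0.4, 0.5, -8.8]
width: 0.0231
gripper_force: 79.9
n 4089 tilt x,y [ 0.0007 -0.0112] ztop 0.0832 eef [ 0.5563 -0.0197  0.2508] F [-0.04  0.08 -7.96] T [-0.021  0.059 -0.056]
```

```bash
python3 -m crank '[1,0,0,-0.06,0,0,0, 1,0,0,-0.04,0,0,0, 1,0,0,0,0,0,0, 1,0,0,0,0,0,0]'
python3 tilt.py
```

```text
time: 10.12
eef_pos: [0.5572, -0.0198, 0.256]
tool_rot: [0.0, 0.017, 1.0, -0.0]
wrist_force: [0.1, 0.2, -7.7]
width: 0.0231
gripper_force: 79.9
n 4076 tilt x,y [ 0.0132 -0.0135] ztop 0.0882 eef [ 0.557  -0.0198  0.2557] F [-0.6   0.19 -7.67] T [-0.029  0.057  0.014]
```

Level, with about 0.02 rad tilt and the lid 8 mm up. I raise to about 50 mm above the heater.

```bash
python3 -m crank '[1,0,0,-0.05,0,0,0, 1,0,0,-0.1,0,0,0, 1,0,0,-0.15,0,0,0, 1,0,0,-0.2,0,0,0, 1,0,0,-0.2,0,0,0, 1,0,0,-0.2,0,0,0, 1,0,0,-0.1,0,0,0, 1,0,0,-0.05,0,0,0, 1,0,0,0,0,0,0, 1,0,0,0,0,0,0]'
python3 -m crank '[1,0,0,0,0,0,0, 1,0,0,0,0,0,0, 1,0,0,0,0,0,0, 1,0,0,0,0,0,0]'
python3 tilt.py .5645 -.009 .13; python3 - <<'E'
from h import *
c=snap('top');W=cloud(c)
P=W[180:240,360:420].reshape(-1,3);P=P[(P[:,2]>.03)&(P[:,2]<.12)]
print(cv2.minAreaRect((P[:,:2]*1000).astype(np.float32)),cv2.minEnclosingCircle((P[:,:2]*1000).astype(np.float32)))
r=np.hypot(P[:,0]-.4837,P[:,1]+.3154);print(np.median(P[r<.05,2]),np.mean(P[r<.05,2]),np.median(P[(r>.064)&(r<.072),2]))
c=snap('wrist','w4')
E
```

```text
time: 11.05
eef_pos: [0.5568, -0.0198, 0.2976]
tool_rot: [-0.0, 0.017, 1.0, -0.0]
wrist_force: [-0.3, -0.4, -7.5]
width: 0.0235
gripper_force: 80.0
time: 11.38
eef_pos: [0.5568, -0.0199, 0.2972]
tool_rot: [-0.0, 0.017, 1.0, 0.0]
wrist_force: [0.3, -0.0, -7.1]
width: 0.0227
gripper_force: 80.0
n 4048 tilt x,y [ 0.0058 -0.0125] ztop 0.1297 eef [ 0.5569 -0.0198  0.2975] F [ 0.48  0.23 -7.82] T [0.01  0.049 0.047]
((483.7591552734375, -315.17218017578125), (141.69387817382812, 140.03973388671875), 88.81346130371094) ((482.4485778808594, -315.2708740234375), 72.29518127441406)
0.06765363799172075 0.0673673877769868 0.07130474306555346
```

View pics/w4.png

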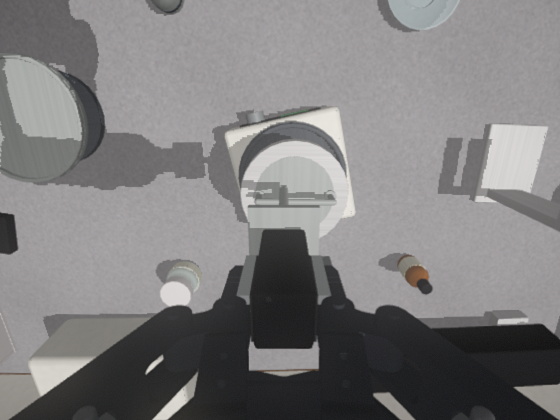

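The wrist view shows the lid hanging level under the flange, bar at (290,199), and the stand at (35,118). I carry it gently part of the way along -y.

```bash
python3 -m crank '[1,0.01,-0.06,0,0,0,0, 1,0.03,-0.12,0,0,0,0, 1,0.04,-0.18,0,0,0,0, 1,0.06,-0.24,0,0,0,0, 1,0.07,-0.3,0,0,0,0, 1,0.07,-0.3,0,0,0,0, 1,0.07,-0.3,0,0,0,0, 1,0.07,-0.3,0,0,0,0, 1,0.07,-0.3,0,0,0,0, 1,0.07,-0.3,0,0,0,0]'
python3 -m crank '[1,0.07,-0.3,0,0,0,0, 1,0.07,-0.3,0,0,0,0, 1,0.07,-0.3,0,0,0,0, 1,0.07,-0.3,0,0,0,0, 1,0.07,-0.3,0,0,0,0, 1,0.06,-0.24,0,0,0,0, 1,0.04,-0.18,0,0,0,0, 1,0.03,-0.12,0,0,0,0, 1,0.01,-0.06,0,0,0,0, 1,0,0,0,0,0,0]'
cat > st.py <<'E'
from h import *
c=snap('wrist','w5');W=cloud(c);o=get_obs();e=o['eef_pos'];print('eef',e.round(4),o['tool_rot'].round(4))
d=np.hypot(W[...,0]-.483,W[...,1]+.315)
m=(d<.085)&(W[...,2]>.04)&(W[...,2]<.09);P=W[m]
print(len(P),cv2.minEnclosingCircle((P[:,:2]*1000).astype(np.float32)),np.percentile(P,[1,99],axis=0).round(4))
for lo,hi in((0,.055),(.066,.074)):
    q=W[m&(d>lo)&(d<hi)];print(lo,len(q),np.percentile(q[:,2],[10,50,90]).round(4))
# circle fit to rim points
q=W[m&(d>.062)];q=q[q[:,2]>np.median(P[:,2])+.003]
A=np.c_[2*q[:,:2],np.ones(len(q))];s=np.linalg.lstsq(A,(q[:,:2]**2).sum(1),rcond=None)[0]
print('rim fit',len(q),s[:2].round(4),np.sqrt(s[2]+s[0]**2+s[1]**2).round(4))
E
python3 st.py; python3 tilt.py .523 -.189 .13
```

```text
time: 12.42
eef_pos: [0.5308, -0.1166, 0.2977]
tool_rot: [0.0, 0.017, 1.0, -0.0]
wrist_force: [0.1, -0.2, -8.2]
width: 0.023
gripper_force: 80.0
time: 13.25
eef_pos: [0.5087, -0.1987, 0.2976]
tool_rot: [0.0, 0.017, 1.0, 0.0]
wrist_force: [-0.4, -0.2, -7.1]
width: 0.023
gripper_force: 79.9
eef [ 0.5089 -0.1982  0.2977] [1.000e-04 1.720e-02 9.999e-01 3.000e-04]
12126 ((484.72674560546875, -316.18048095703125), 72.26521301269531) [[ 0.4176 -0.3832  0.0659]
 [ 0.5513 -0.2477  0.0747]]
0 6907 [0.0667 0.0677 0.0687]
0.066 2202 [0.0675 0.073  0.0744]
rim fit 1729 [ 0.4847 -0.3156] 0.069
n 3588 tilt x,y [-0.0016 -0.0048] ztop 0.13 eef [ 0.509  -0.1977  0.2976] F [ 0.38 -0.05 -8.62] T [0.012 0.009 0.018]
```

View pics/w5.png

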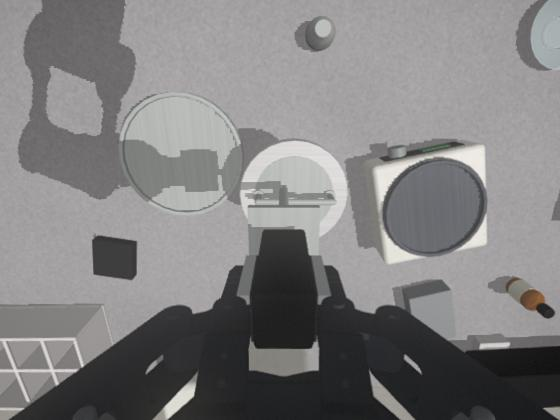

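The wrist view shows the stand plate at (181,153) and the lid level at (293,187). Stand centre is (0.4847,-0.3158), plate z 0.0677. I continue over it.

```bash
python3 -m crank '[1,0.013,-0.06,0,0,0,0, 1,0.026,-0.12,0,0,0,0, 1,0.038,-0.18,0,0,0,0, 1,0.051,-0.24,0,0,0,0, 1,0.064,-0.3,0,0,0,0, 1,0.064,-0.3,0,0,0,0, 1,0.064,-0.3,0,0,0,0]'
python3 -m crank '[1,0.064,-0.3,0,0,0,0, 1,0.064,-0.3,0,0,0,0, 1,0.064,-0.3,0,0,0,0, 1,0.052,-0.245,0,0,0,0, 1,0.051,-0.24,0,0,0,0, 1,0.038,-0.18,0,0,0,0, 1,0.026,-0.12,0,0,0,0, 1,0.013,-0.06,0,0,0,0, 1,0,0,0,0,0,0, 1,0,0,0,0,0,0]'
cat > lid.py <<'E'
import sys
from h import *
zt=float(sys.argv[1]);c=snap('wrist');W=cloud(c);o=get_obs();e=o['eef_pos'];print('eef',e.round(4),'F',o['wrist_force'].round(2))
P=W[(abs(W[...,2]-zt)<.006)&(np.hypot(W[...,0]-e[0],W[...,1]-e[1])<.09)]
A=P[:,:2];h=cv2.convexHull((A*1000).astype(np.float32))[:,0]
q=h[h[:,0]<e[0]*1000-15]/1000
B=np.c_[2*q,np.ones(len(q))];s=np.linalg.lstsq(B,(q**2).sum(1),rcond=None)[0]
print('lid',len(P),s[:2].round(4),np.sqrt(s[2]+s[0]**2+s[1]**2).round(4),'y ext',A[:,1].min().round(4),A[:,1].max().round(4),'x',A[:,0].min().round(4))
E
python3 lid.py .13; python3 tilt.py .4847 -.3158 .13; python3 st.py|tail -1
```

```text
time: 13.98
eef_pos: [0.4935, -0.2596, 0.2977]
tool_rot: [-0.0, 0.017, 1.0, -0.0]
wrist_force: [-0.5, -0.3, -7.7]
width: 0.0228
gripper_force: 80.0
time: 14.82
eef_pos: [0.4768, -0.3267, 0.2976]
tool_rot: [0.0, 0.017, 1.0, 0.0]
wrist_force: [0.5, 1.1, -7.5]
width: 0.0229
gripper_force: 80.0
eef [ 0.4769 -0.3265  0.2976] F [ 0.57 -0.57 -7.18]
lid 5703 [ 0.4863 -0.3149] 0.0547 y ext -0.3694 -0.2601 x 0.4316
n 4081 tilt x,y [0.007 0.004] ztop 0.1301 eef [ 0.4769 -0.3265  0.2977] F [ 0.09 -0.59 -8.52] T [-0.022  0.07  -0.022]
rim fit 1034 [ 0.4842 -0.3159] 0.0691
```

```bash
python3 -m crank '[1,0.04,-0.02,0,0,0,0, 1,0,0,0.08,0,0,0, 1,0,0,0.15,0,0,0, 1,0,0,0.2,0,0,0, 1,0,0,0.2,0,0,0, 1,0,0,0.14,0,0,0, 1,0,0,0.08,0,0,0, 1,0,0,0.05,0,0,0, 1,0,0,0,0,0,0, 1,0,0,0,0,0,0]'
python3 lid.py .094
python3 -m crank '[1,0,0,0.025,0,0,0, 1,0,0,0.025,0,0,0, 1,0,0,0.025,0,0,0, 1,0,0,0.025,0,0,0, 1,0,0,0.025,0,0,0, 1,0,0,0.025,0,0,0, 1,0,0,0,0,0,0, 1,0,0,0,0,0,0]'
python3 -m crank '[1,0,0,0.025,0,0,0, 1,0,0,0.025,0,0,0, 1,0,0,0.025,0,0,0, 1,0,0,0,0,0,0, 1,0,0,0,0,0,0]'
python3 lid.py .0877; python3 tilt.py .4847 -.3158 .0877
```

```text
time: 15.85
eef_pos: [0.4753, -0.328, 0.2618]
tool_rot: [0.0, 0.017, 1.0, -0.0]
wrist_force: [-0.2, 0.6, -7.1]
width: 0.0231
gripper_force: 80.0
eef [ 0.4754 -0.3281  0.2621] F [-0.31  0.2  -7.19]
lid 5700 [ 0.4845 -0.3164] 0.0545 y ext -0.3706 -0.2614 x 0.4302
time: 16.57
eef_pos: [0.4751, -0.3278, 0.2557]
tool_rot: [0.0, 0.017, 1.0, -0.0]
wrist_force: [-0.4, -0.5, -6.9]
width: 0.023
gripper_force: 80.3
time: 16.98
eef_pos: [0.4755, -0.3282, 0.2535]
tool_rot: [0.001, 0.017, 1.0, -0.001]
wrist_force: [-0.2, 0.3, -2.9]
width: 0.0231
gripper_force: 80.5
eef [ 0.4755 -0.3281  0.2534] F [ 0.13 -0.06 -1.83]
lid 5831 [ 0.4842 -0.316 ] 0.0544 y ext -0.3705 -0.2615 x 0.4296
n 3989 tilt x,y [ 0.0048 -0.0013] ztop 0.0882 eef [ 0.4753 -0.328   0.2531] F [-0.18 -0.28 -2.53] T [ 0.005 -0.01   0.013]
```

The lid is down, flat and centred, and the hook is unloaded. I drop the foot 8 mm, back out along -x, then raise.

```bash
python3 -m crank '[1,0,0,0.06,0,0,0, 1,0,0,0.07,0,0,0, 1,0,0,0.07,0,0,0, 1,0,0,0,0,0,0, 1,0,0,0,0,0,0]'
python3 -m crank '[1,0.1,0,0,0,0,0, 1,0.15,0,0,0,0,0, 1,0.2,0,0,0,0,0, 1,0.2,0,0,0,0,0, 1,0.3,0,0,0,0,0, 1,0.4,0,0,0,0,0, 1,0,0,0,0,0,0, 1,0,0,0,0,0,0]'
python3 lid.py .0877; python3 tilt.py .4847 -.3158 .0877; python3 st.py|tail -1
```

```text
time: 17.55
eef_pos: [0.4748, -0.3276, 0.2441]
tool_rot: [-0.0, 0.017, 1.0, 0.0]
wrist_force: [0.6, -0.3, -1.8]
width: 0.0232
gripper_force: 80.6
time: 18.22
eef_pos: [0.4201, -0.326, 0.2448]
tool_rot: [0.0, 0.018, 1.0, -0.0]
wrist_force: [-0.1, -0.3, -2.5]
width: 0.0233
gripper_force: 80.7
eef [ 0.4208 -0.3262  0.245 ] F [-0.51 -0.37 -2.41]
lid 1469 [0. 0.] 0.0 y ext -0.3703 -0.2609 x 0.415
n 862 tilt x,y [ 0.0056 -0.0014] ztop 0.0881 eef [ 0.4215 -0.3263  0.2451] F [-0.42 -0.56 -1.66] T [ 0.006 -0.031  0.011]
rim fit 0 [0. 0.] 0.0
```

```bash
python3 -m crank '[1,0,0,-0.4,0,0,0, 1,0,0,-0.5,0,0,0, 1,0,0,0,0,0,0]'
python3 -m crank '[1,-0.06,0.5,0,0,0,0, 1,-0.06,0.8,0,0,0,0, 1,-0.06,0.95,0,0,0,0, 1,-0.06,0.95,0,0,0,0, 1,-0.06,0.95,0,0,0,0, 1,-0.06,0.95,0,0,0,0, 1,-0.06,0.95,0,0,0,0, 1,-0.06,0.95,0,0,0,0, 1,-0.06,0.95,0,0,0,0, 1,-0.06,0.95,0,0,0,0]'
python3 -m crank '[1,-0.06,0.95,0,0,0,0, 1,-0.06,0.95,0,0,0,0, 1,-0.06,0.95,0,0,0,0, 1,-0.06,0.95,0,0,0,0, 1,-0.06,0.95,0,0,0,0, 1,-0.06,0.95,0,0,0,0, 1,0,0.7,0,0,0,0, 1,0,0.38,0,0,0,0.37, 1,0,0,0,0,0,0, 1,0,0,0,0,0,0]'
cat > fk.py <<'E'
from h import *
E=[]
for i in range(2):
    c=snap('wrist','w6');W=cloud(c);o=get_obs();E.append(o['eef_pos'])
e=np.mean(E,0);print('eef',e.round(4),o['tool_rot'].round(4),o['wrist_force'].round(1))
def rect(P,n):
    if len(P)<4: return print(n,len(P))
    print(n,len(P),[np.round(x,1) for x in cv2.minAreaRect((P[:,:2]*1000).astype(np.float32))],np.percentile(P,[3,50,97],axis=0).round(4).tolist())
d=W-e
f=W[(abs(d[...,0])<.05)&(abs(d[...,1])<.035)&(d[...,2]>-.05)&(d[...,2]<-.021)]
rect(f,'flange')
k=W[(abs(W[...,0]-.575)<.06)&(abs(W[...,1]-.296)<.04)&(abs(W[...,2]-.1395)<.0045)]
rect(k,'fork')
for x in(.537,.545,.553,.561,.569):
    y=np.sort(k[abs(k[:,0]-x)<.003][:,1])
    if len(y)>5: g=np.diff(y);i=g.argmax();print(x,y[0].round(4),y[i].round(4),y[i+1].round(4),y[-1].round(4))
E
python3 fk.py
```

```text
time: 18.67
eef_pos: [0.4236, -0.3278, 0.2847]
tool_rot: [0.003, 0.017, 1.0, -0.003]
wrist_force: [-0.2, -1.2, -1.4]
width: 0.023
gripper_force: 80.9
time: 19.5
eef_pos: [0.4572, 0.0311, 0.2802]
tool_rot: [0.0, 0.017, 1.0, 0.0]
wrist_force: [0.8, 0.5, -2.4]
width: 0.0232
gripper_force: 80.7
time: 20.33
eef_pos: [0.4805, 0.3003, 0.2795]
tool_rot: [-0.001, 0.029, 1.0, -0.001]
wrist_force: [0.6, -0.1, -2.2]
width: 0.0228
gripper_force: 80.7
eef [0.4806 0.2991 0.2798] [-4.000e-04  2.990e-02  9.996e-01 -6.000e-04] [-0.6  0.1 -2.5]
flange 2397 [array([468.9, 300.9]), array([40.1, 29.5]), np.float64(86.6)] [[0.4543, 0.2818, 0.2532], [0.4629, 0.3014, 0.2561], [0.4811, 0.3201, 0.2573]]
fork 0
```

```bash
python3 - <<'E'
from h import *
c=snap('top');W=cloud(c)
P=W.reshape(-1,3);r=np.hypot(P[:,0]-.4845,P[:,1]+.3158)
q=P[(r<.08)&(P[:,2]>.08)&(P[:,2]<.12)];print(len(q),cv2.minEnclosingCircle((q[:,:2]*1000).astype(np.float32)))
q=P[(r<.08)&(P[:,2]>.05)];print(cv2.minEnclosingCircle((q[:,:2]*1000).astype(np.float32)))
E
```

```text
674 ((482.5624084472656, -313.0448303222656), 70.54132080078125)
((482.21832275390625, -315.9655456542969), 73.29550170898438)
```

View pics/w6.png

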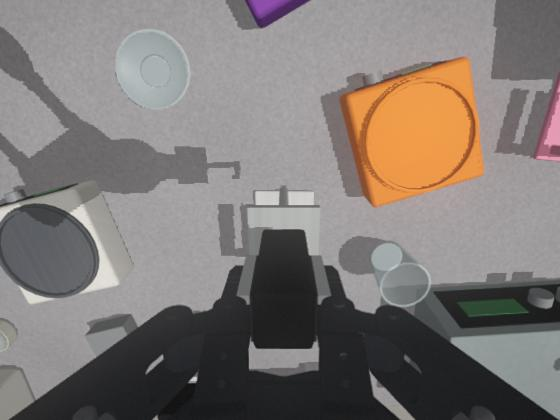

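The wrist view shows the lifter in front of the fork, the fork hidden behind the flange and prong-side pieces at (284,198), and the heater empty. I lower and slide into the slot.

```bash
python3 -m crank '[1,0,0.02,0.6,0,0,0, 1,0,0,0.8,0,0,0, 1,0,0,0.8,0,0,0, 1,0,0,0.36,0,0,0, 1,0,0,0,0,0,0, 1,0,0,0,0,0,0]'; python3 -m crank '[1,-0.3,0,0,0,0,0, 1,-0.3,0,0,0,0,0, 1,-0.3,0,0,0,0,0, 1,-0.2,0,0,0,0,0, 1,0,0,0,0,0,0, 1,0,0,0,0,0,0]'; python3 fk.py
```

```text
time: 20.98
eef_pos: [0.4807, 0.299, 0.1776]
tool_rot: [-0.001, 0.031, 1.0, -0.001]
wrist_force: [-0.1, 0.0, -2.0]
width: 0.0234
gripper_force: 80.5
time: 21.48
eef_pos: [0.5259, 0.2976, 0.1787]
tool_rot: [0.0, 0.03, 1.0, 0.0]
wrist_force: [-0.0, 0.6, -2.9]
width: 0.023
gripper_force: 80.7
eef [0.5248 0.2976 0.1782] [-5.000e-04  3.010e-02  9.995e-01 -2.000e-04] [-0.7 -0.8 -1.7]
flange 2468 [array([518.6, 297.3]), array([41.8, 50. ]), np.float64(0.5)] [[0.4987, 0.2794, 0.1405], [0.5076, 0.2996, 0.1547], [0.5323, 0.3188, 0.1559]]
fork 439 [array([574. , 295.3]), array([49.7, 81.4]), np.float64(86.7)] [[0.533, 0.2698, 0.1376], [0.6103, 0.2858, 0.1397], [0.6147, 0.3212, 0.1407]]
0.537 0.2725 0.2738 0.3201 0.3224
```

```bash
python3 -m crank '[1,-0.3,0,0,0,0,0, 1,-0.3,0,0,0,0,0, 1,-0.25,0,0,0,0,0, 1,-0.15,0,0,0,0,0, 1,0,0,0,0,0,0, 1,0,0,0,0,0,0]'; python3 -m crank '[1,0,0,0.1,0,0,0, 1,0,0,0.05,0,0,0, 1,0,0,0.03,0,0,0, 1,0,0,0.03,0,0,0, 1,0,0,0.02,0,0,0, 1,0,0,0,0,0,0, 1,0,0,0,0,0,0]'; python3 fk.py|head -2
```

```text
time: 22.08
eef_pos: [0.5649, 0.2952, 0.178]
tool_rot: [-0.0, 0.03, 1.0, -0.0]
wrist_force: [-0.2, -0.5, -2.0]
width: 0.0234
gripper_force: 80.7
time: 22.67
eef_pos: [0.5648, 0.2953, 0.1691]
tool_rot: [0.0, 0.03, 1.0, -0.0]
wrist_force: [-0.1, 0.5, -2.3]
width: 0.0232
gripper_force: 80.7
eef [0.5649 0.2954 0.1692] [1.000e-04 3.000e-02 9.996e-01 1.000e-04] [-0.1  0.2 -2.1]
flange 4045 [array([555.8, 296.3]), array([50.6, 44.9]), np.float64(87.0)] [[0.5332, 0.2726, 0.1346], [0.5454, 0.2964, 0.1448], [0.5678, 0.3204, 0.1466]]
```

Same place as at the start, about 1 mm above the seat. I lower until the force drops, then release.

```bash
python3 -m crank '[1,0,0,0.02,0,0,0, 1,0,0,0.02,0,0,0, 1,0,0,0,0,0,0, 1,0,0,0,0,0,0]'; python3 -m crank '[0.6,0,0,0,0,0,0, 0.5,0,0,0,0,0,0, 0,0,0,0,0,0,0, 0,0,0,0,0,0,0, 0,0,0,0,0,0,0, 0,0,0,0,0,0,0, 0,0,0,0,0,0,0]'; python3 -m crank '[0,0,0,-0.5,0,0,0, 0,0,0,-1,0,0,0, 0,0,0,-1,0,0,0, 0,0,0,-1,0,0,0, 0,0,0,-0.7,0,0,0, 0,0,0,0,0,0,0, 0,0,0,0,0,0,0, 0,0,0,0,0,0,0, 0,0,0,0,0,0,0]'
python3 - <<'E'
from h import *
c=snap('wrist');W=cloud(c)
P=W[(W[...,2]>.204)&(W[...,2]<.22)&(abs(W[...,0]-.563)<.03)&(abs(W[...,1]-.296)<.03)]
print(len(P),cv2.minAreaRect((P[:,:2]*1000).astype(np.float32)),np.percentile(P[:,2],[50,95]))
c=snap('scene','s9')
E
```

```text
time: 23.1
eef_pos: [0.5651, 0.2954, 0.1684]
tool_rot: [0.0, 0.03, 1.0, 0.0]
wrist_force: [-1.8, -1.1, 2.7]
width: 0.0228
gripper_force: 81.5
time: 23.68
eef_pos: [0.5649, 0.2953, 0.1674]
tool_rot: [-0.0, 0.03, 1.0, -0.0]
wrist_force: [-0.7, 0.8, -0.7]
width: 0.0853
gripper_force: 0.0
time: 24.43
eef_pos: [0.5637, 0.2948, 0.333]
tool_rot: [-0.002, 0.03, 1.0, -0.001]
wrist_force: [0.1, -1.3, -0.6]
width: 0.0852
gripper_force: 0.0
804 ((563.6295166015625, 296.4413757324219), (23.85508918762207, 25.426883697509766), 86.98023223876953) [0.20958707 0.2107549 ]
```

View pics/s9.png

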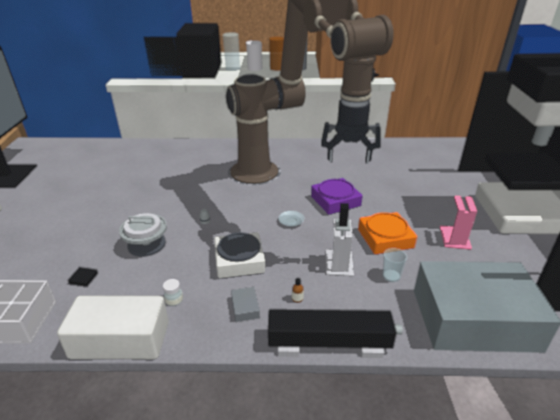

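The scene view shows the lid on the stand at (143,230), the lifter back in its fork at (343,215), and the bystanders in place.

```bash
python3 -c "
from rig import *
print(sign_off())"
```

```text
the job is handed in; nothing more can be done
None
```

The job is handed in with no verdict shown: by the last images and readings, the lid lies flat inside the cooling stand's rim, the lifter hangs free in its fork, and the other items are where they were.

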